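# Reset the light-source interlock with its two-button pair

## Robot

A 6-joint arm with a two-finger parallel gripper is mounted at the origin on a cart in front of the work surface, level with it; the furniture and walls round the work are solid. World frame = base frame: x ahead of the robot, y to its left, z up, the work surface at z = 0. Lengths are in mm, angles in rad, forces in N, time in s.
With the tool pointing down it reaches from about 350 to 875 mm from the base axis. Payload 4.2 kg.
Tool frame: the origin (TCP) lies at the very end of the fingers, on their centre line; the grasp point (between the pads) lies 19 mm behind it; z points along the fingers, y is the line along which they close (so a half turn about z gives the same grasp; the last joint's range is limited). The gripper opens to 85 mm and grips with 20 to 120 N. Pads are 22 mm wide; open, the fingers measure 114 mm over their backs; the gripper's body (76 mm by 85 mm) begins 54 mm behind the grasp point. The pads swing forward as they close: fully open they stand 13 mm farther back than shut.
Start: joints at [1.395, 0.385, 0.008, 0, -1.194, -0.259], TCP at [263.235, 566.839, 231.312] pointing down, gripper open.
Joint ranges: [-3.14, 3.14], [-1.21, 2.06], [-1.07, 1.41], [-3.16, 2.05], [-2.99, -0.16], [-3.1, 3.1]. Speed limits (rad/s): [2.79, 2.79, 3.14, 3.14, 3.14, 3.14].

## Interface

Orientations are given as a unit quaternion [x, y, z, w].
In Python, from bench import read_state, get_image, camera_model, job_done gives the robot as it stands.
- The arm moves only by the shell command python3 -m handwheel 'ROWS'. ROWS is JSON, a list of rows, each a list of 7 numbers: the shift along the tool's x, y, z in m, then the turn, a rotation vector about the tool's x, y, z in rad, then the gripper's target within -1 to 1 (fully open at 1, half-way at 0, shut at -1). In form: [[dx, dy, dz, wx, wy, wz, jaw], ...]. A call has 1 to 10 rows; each row is the pose to reach, as a shift and turn from the pose commanded when the call began, along the tool's axes at that moment; what a row does not reach only later rows make up. A row lasts 1/8 s, in which the tool goes at most 62.5 mm and 10.7 degrees, less where a joint would pass 70% of its speed; a pose out of reach is approached as far as the arm can. A call with a gripper value outside its range is refused whole. The fingers move at their own pace and stop on an object; the grip force is fixed at half the most. Time passes only in rows, so rows that repeat a pose let the fingers close. It gives the time, the measured TCP pose, the force, the opening and the grip force at its end, in the units of the state.
- read_state(): the state, without advancing time (a new reading comes with each control period).
- get_image(name): name is "scene" or "top" or "wrist"; returns (picture, depth): 420x560x3 uint8, blue, green, red; 420x560 float32, mm along the optical axis (not along the pixel's ray), 0 where there is no reading.
- camera_model(name): a dict with "K" (3x3 intrinsics, pixels), "rvec" (rotation vector, rad) and "tvec" (3), from world to camera coordinates, as OpenCV has them; the wrist camera has in their place "hand_eye" (4x4, takes a point from camera to tool coordinates, whose origin is the TCP and whose axes are the flange's). Camera axes: x right, y down, z forward; pixel columns grow to the right and rows downward; lengths in mm; the calibration is good to about 2 mm. The wrist camera is an equidistant fisheye: a pixel r from the principal point sees the ray r / f radians off the axis. A picture is of the moment at which its call begins: read the wrist's pose just before it. camera_model takes no time and is no camera call.
- job_done(): hands the job in; it is judged then, once.
The state is a dict: "clock": time; "joints": joint angles; "joint_vel": joint speeds; "joint_efforts": joint torques, N m; "position": TCP position; "ee_rot": TCP orientation; "contact_force": force on the tool from outside, world axes, zero at the start; "wrist_torque": the same for the moment, N m; "gripper_width": finger opening in mm; "grasp_force": force on a finger pad.
Only numpy, scipy, OpenCV 4.12 (cv2) and the standard library are available. Lean on these libraries where they do the work, as an engineer would, in place of code of your own. Each camera call takes 0.05 s, during which the arm holds its last target. There are 200 camera calls.

## Task

The microscope's light source has tripped and must be reset at the white interlock box on the desk. With the fingertips push the box's clear sliding guard fully back, away from its front, to uncover the keys; then press the two round buttons all the way down together, one fingertip on each, hold both down for at least three seconds, and let both come up again. Leave the square key between them alone, leave the guard open, do not grip the guard's lip or lift or shove the box, and leave the other things on the desk where they are.

Things in the scene. Friction and masses are not known exactly. Their poses are not given: they have to be found in the camera images.
- reset_box: loose white box on rubber feet, 116 (x) x 150 (y) mm, top 38 mm high, 0.8 kg; origin at the centre of its underside, z up, +x from its front (robot's side, shut guard's lip) to its back. Side rails (y 57 to 71 mm either side) rise to 61 mm. Three keys stand in a row along y at x = -30 mm; a guard slides over them along x between the rails, its plate 54.5 to 57.5 mm above the desk
- guard_lip (a point): centre of the upright lip on the front edge of the clear guard: grey, 104 mm along y, 4 mm thick in x, edges 11.5 mm below and above this point (54.5 to 77.5 mm above the desk). Push its front face towards the box's +x; in its path between the rails nothing is higher than 50 mm. Axes as the box's
- guard (a joint): travel of the clear sliding guard (plate 48 x 121 x 3 mm) in m: 0 is shut over the keys with the lip's centre at x = -54 mm of the box, 0.056 fully back (lip at x = +2 mm, 32 mm behind the button row). It may start up to 12 mm open. Slides with about 0.7 N and stays where it is left
- left_button (a joint): travel of the left (+y) round button in m: 0 up, 0.007 fully down; springs back. It takes about 0.7 N to start and 4 N to be fully down
- right_button (a joint): the same for the right (-y) round button
- left_button_top (a point): centre of the flat top of the left round button: grey cap of 26 mm diameter (flat part 18 mm), at x = -30, y = +30 mm of the box, 50 mm above the desk when up; fully down it is 43 mm above the desk and still 5 mm above the box's top. Moves with the button
- right_button_top (a point): the same of the right round button, at x = -30, y = -30 mm of the box; the two centres are 60 mm apart
- middle_key (a joint): travel of the small square key between the two round buttons in m: 0 up, 0.005 fully down; must stay up
- middle_key_top (a point): centre of the top of the square key, 18 (x) x 16 (y) mm, at x = -30, y = 0 mm of the box, 46 mm above the desk (4 mm lower than the round buttons)
- petri_dish: round clear dish 60 mm wide, 16 mm high, beside the box on its left; a bystander; origin at the centre of its underside
- objective_can: round white can with a black lid, 34 mm wide, 56 mm high, beside the box on its right; a bystander; origin at the centre of its underside
- eraser: white eraser 18 x 43 x 12 mm lying in front of the box; a bystander; origin at the centre of its underside
- slide_mailer: flat light slide case 33 x 84 x 10 mm to the right, on the side desk, which is 3 mm lower; a bystander
- tape_roll: roll of tape 92 mm wide, 48 mm high, to the left at the back; a bystander
- stain_bottle: brown bottle with a white cap, 32 mm wide, 78 mm high, to the left; a bystander
- mouse: black computer mouse 104 x 64 x 35 mm at the back; a bystander

How it is judged:
By the outcome, as a careful person would: the job done as asked, in the order asked, and still so for the second after the job is handed in, with the robot touching nothing.
It also fails if it takes over 48 s, if anything falls off the work surface, if the arm or the gripper's body presses on something with over 40 N, if the wrist force passes 120 N, or if a joint passes its speed limit or range.

## Working session

There is one attempt and no reset: what is moved stays moved. The work goes in short steps, Python scripts to look and compute and a shell command to move; the robot and the scene stay as the last step left them, time stands still between calls to the robot, and variables do not carry over. Pictures are saved under pics/ and viewed, at most 12 in all, crops included, and the job is handed in when it is done.

```bash
mkdir -p pics; python3 - <<'E'
from bench import *
import cv2,numpy as np
np.set_printoptions(precision=4,suppress=True)
s=read_state();print({k:s[k] for k in("clock","position","ee_rot","gripper_width","contact_force")})
for n in("top","scene"):
    m=camera_model(n);print(n,m)
    p,d=get_image(n);cv2.imwrite(f"pics/{n}0.png",p);np.save(f"{n}0.npy",d)
print(camera_model("wrist"))
E
```

```text
{'clock': 0.0, 'position': array([263.007 , 566.3315, 230.2339]), 'ee_rot': array([ 0.9764, -0.2158, -0.0002,  0.001 ]), 'gripper_width': 85.32262168712306, 'contact_force': array([ 0.2501, -0.1119,  0.3113])}
top {'K': array([[497.1363,   0.    , 278.9916],
       [  0.    , 497.1363, 207.3533],
       [  0.    ,   0.    ,   1.    ]]), 'rvec': array([ 2.1464, -2.1505,  0.1197]), 'tvec': array([  26.7912,  619.5856, 1227.3938])}
scene {'K': array([[464.4256,   0.    , 274.0301],
       [  0.    , 464.4256, 215.0159],
       [  0.    ,   0.    ,   1.    ]]), 'rvec': array([ 2.2259, -0.535 ,  0.2231]), 'tvec': array([-543.081 ,  248.0585,  866.7985])}
{'K': array([[325.1923,   0.    , 278.6071],
       [  0.    , 325.1923, 207.0589],
       [  0.    ,   0.    ,   1.    ]]), 'hand_eye': array([[   0.0012,   -0.9601,   -0.2797,   69.9922],
       [   1.    ,    0.0011,    0.0005,   -0.5331],
       [  -0.0002,   -0.2797,    0.9601, -142.1531],
       [   0.    ,    0.    ,    0.    ,    1.    ]])}
```

View pics/top0.png

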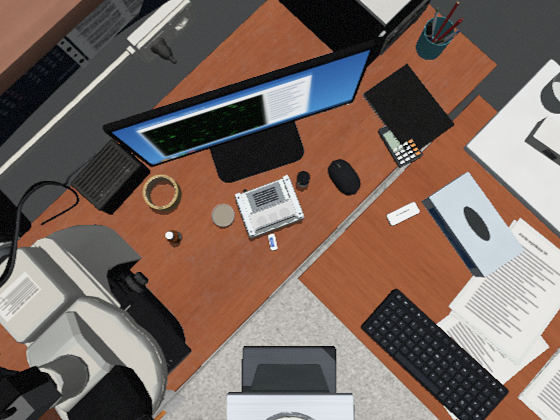

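View pics/scene0.png

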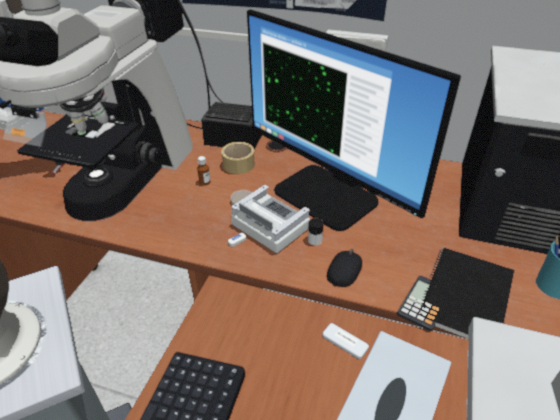

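The top view shows the box near pixel (268,206) with its lip towards the bottom. The dish is at (223,215), the can at (303,181) and the eraser at (272,242). The scene view shows the box at (270,217). Next I'll enlarge the box and fit it.

```bash
cat > h.py <<'E'
from bench import *
import cv2,numpy as np
np.set_printoptions(precision=2,suppress=True)
def cast(n,uv,z):
    m=camera_model(n);R=cv2.Rodrigues(m["rvec"])[0];t=np.ravel(m["tvec"])
    uv=np.atleast_2d(np.array(uv,float));r=np.c_[uv,np.ones(len(uv))]@np.linalg.inv(m["K"]).T@R
    c=-R.T@t
    return c+r*((z-c[2])/r[:,2])[:,None]
def proj(n,P):
    m=camera_model(n);return cv2.projectPoints(np.atleast_2d(np.array(P,float)),m["rvec"],m["tvec"],m["K"],None)[0][:,0]
E
python3 - <<'E'
from h import *
p=cv2.imread("pics/top0.png");q=cv2.imread("pics/scene0.png")
a=cv2.resize(p[165:257,200:320],None,fx=6,fy=6,interpolation=cv2.INTER_CUBIC)
b=cv2.resize(q[180:260,220:340],None,fx=6,fy=6,interpolation=cv2.INTER_CUBIC)
cv2.imwrite("pics/a.png",a);cv2.imwrite("pics/b.png",b)
hsv=cv2.cvtColor(p,cv2.COLOR_BGR2HSV)
m=((hsv[...,1]<60)&(hsv[...,2]>120)).astype(np.uint8);m[:170]=0;m[245:]=0;m[:,:205]=0;m[:,315:]=0
for c in cv2.findContours(m,0,1)[0]:
    if cv2.contourArea(c)>20:
        r=cv2.minAreaRect(c);bx=cv2.boxPoints(r);print(r,cast("top",[r[0]],20)[0]);print(bx);W=cast("top",bx,61);print(W, np.linalg.norm(np.diff(W,axis=0),axis=1))
s=read_state();print(proj("top",[s["position"],[0,0,0]]))
E
```

```text
((271.8846130371094, 238.92308044433594), (11.570852279663086, 7.2562971115112305), 78.69007110595703) [540.46  44.24  20.  ]
[[267.19 233.96]
 [274.31 232.54]
 [276.58 243.88]
 [269.46 245.31]]
[[550.22  54.7   61.  ]
 [553.73  36.99  61.  ]
 [525.51  31.34  61.  ]
 [522.02  49.01  61.  ]] [18.06 28.78 18.01]
((222.50001525878906, 215.00001525878906), (21.92030906677246, 21.920310974121094), 45.0) [602.62 172.14  20.  ]
[[207.  215. ]
 [222.5 199.5]
 [238.  215. ]
 [222.5 230.5]]
[[598.11 205.72  61.  ]
 [637.23 167.33  61.  ]
 [597.9  127.92  61.  ]
 [559.1  166.27  61.  ]] [54.81 55.67 54.56]
((268.7633056640625, 205.68899536132812), (46.416259765625, 58.925472259521484), 69.829345703125) [626.56  52.4   20.  ]
[[233.1  194.06]
 [288.42 173.74]
 [304.42 217.31]
 [249.11 237.63]]
[[650.97 140.77  61.  ]
 [702.42   1.38  61.  ]
 [591.64 -38.21  61.  ]
 [541.17  99.7   61.  ]] [148.58 117.64 146.85]
[[ 19.5  365.49]
 [289.84 458.31]]
```

View pics/a.png

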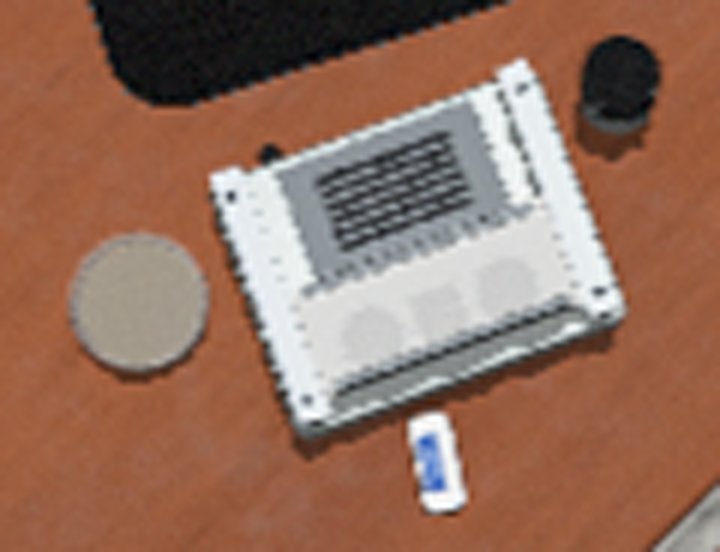

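View pics/b.png

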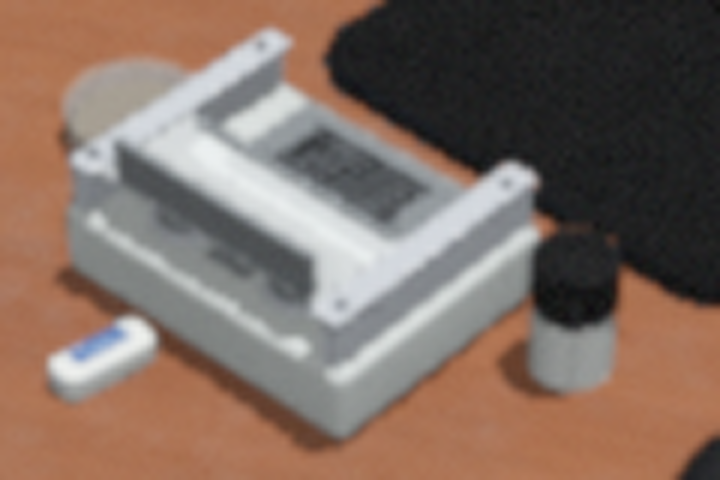

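Crop a shows the rail screws at (231,196), (522,88), (307,400) and (600,291). The button caps are at (372,332) and (507,286), with the lip along the dark line from (335,388) to (575,310). Crop b confirms the lip stands upright at the front with the guard almost shut.

```bash
python3 - <<'E'
from h import *
f=lambda a,o:(np.array(a,float)+.5)/6-.5+o
S=cast("top",f([(231,196),(522,88),(307,400),(600,291)],(200,165)),61)
print("screws",S[:,:2],"mean",S.mean(0), [np.linalg.norm(S[i]-S[j]) for i,j in((0,1),(2,3),(0,2),(1,3))])
for i,j in((1,0),(3,2)): d=S[j]-S[i];print("yaw",np.degrees(np.arctan2(-d[0],d[1])))
for i,j in((2,0),(3,1)): d=S[j]-S[i];print("yaw",np.degrees(np.arctan2(d[1],d[0])))
S2=cast("scene",f([(93,155),(266,45),(340,303),(508,183)],(220,180)),61);print("scene screws",S2[:,:2],S2.mean(0))
B=cast("top",f([(372,332),(437,310),(507,286)],(200,165)),50);print("btn",B,np.linalg.norm(B[0]-B[2]))
d=B[0]-B[2];print(np.degrees(np.arctan2(-d[0],d[1])))
L=cast("top",f([(335,388),(575,310)],(200,165)),77.5);print("lip top",L)
L=cast("scene",f([(118,140),(312,262)],(220,180)),77.5);print("lip top scene",L)
E
```

```text
screws [[642.82 128.14]
 [688.32   6.05]
 [557.07  95.71]
 [602.31 -26.2 ]] mean [622.63  50.92  61.  ] [np.float64(130.29390543469722), np.float64(130.0361968526188), np.float64(91.67375409641699), np.float64(91.85439682758728)]
yaw 20.43861280504701
yaw 20.35862998554792
yaw 20.715323150016232
yaw 20.553948722130112
scene screws [[555.9   96.63]
 [645.44 128.7 ]
 [602.3  -23.22]
 [689.34   7.43]] [623.25  52.38  61.  ]
btn [[586.51  69.36  50.  ]
 [595.73  42.05  50.  ]
 [605.81  12.6   50.  ]] 59.948987738963815
18.780928143520374
lip top [[560.67  83.05  77.5 ]
 [592.57 -15.46  77.5 ]]
lip top scene [[561.02  81.38  77.5 ]
 [595.29 -15.26  77.5 ]]
```

```bash
python3 - <<'E'
from h import *
H={}
for n in("top","scene"):
    d=np.load(n+"0.npy");m=camera_model(n);R=cv2.Rodrigues(m["rvec"])[0];t=np.ravel(m["tvec"])
    v,u=np.mgrid[:420,:560];P=np.c_[u.ravel(),v.ravel(),np.ones(u.size)]@np.linalg.inv(m["K"]).T*d.reshape(-1,1)
    P=((P-t)@R)[d.ravel()>0]
    print(n)
    xs=range(150,1000,50);ys=range(700,-300,-50)
    print("x\\y",*[f"{y:4d}" for y in ys])
    for x in reversed(xs):
        print(x,*[(lambda z:f"{int(z.max()):4d}" if len(z) else "   .")(P[(abs(P[:,0]-x)<25)&(abs(P[:,1]-y)<25),2]) for y in ys])
print(read_state()["joints"])
E
```

```text
top
x\y  700  650  600  550  500  450  400  350  300  250  200  150  100   50    0  -50 -100 -150 -200 -250
950    .    .    .    .    .    .    .  482  482  393    7    6    .    .    .    .    .    .  334   21
900    .    .    .    .    .    .  482  484  328  303    .    .    .    .    .    1  408  409   20   21
850    .    .    .    .    .  467  488    .    .    .    .    .   12  409  409  409  410  408    9   18
800    .    .    .    .  470  469    .    .    .    6  409  409  411  411  409   18    9    7    8   17
750    .    .    .  429  471  109  105  409  410  409  410  408   18   20   19   18   37   35    7   15
700    .    .  339  403  107  107  108  409  408  889  889   19   18   46   67   63   35   41   26    8
650    .  245  298  216  339  108  106   54   54  890  888   66   64   61   65   36    6   31   22    4
600   39  156  328  379  439  456    8   52   52  879   24   63   67   83   83   63    8    8    5   12
550    7    7    6  405  412  496   32    8   80    8   15   18   80   80   38   11    6    7    4    3
500    5    .    .  400  407  528  320    7   10    8   
[... 1991 characters left out ...]
  3    2    2    3    0    0    0    1
400 -741 -741 -743  404  405  404  425  422  385    3    3    3    3    2    1    0    0    1    0   27
350 -739 -740 -741  139 -738  256  434  475  455  386    2    2    2    1    .    .   -1    1   24   26
300 -743 -742 -741 -743 -742  195  228  491  475  463  190    3    1    .    .    .    .    0   22   23
250 -740 -741 -739  447  427  191  462  491  480  485  476    0    .    .    .    .    .    .    0   22
200 -742 -741    2   10    8  188  191  471  483  487  484    .    .    .    .    .    .    .    .    0
150 -743    1    4    3    2    3  187  192  363  343 -651    2    2    3    3    3    3    3    .    .
[ 1.39  0.39  0.01 -0.   -1.19 -0.26]
```

```bash
python3 - <<'E'
from h import *
p,_=get_image("wrist");cv2.imwrite("pics/w0.png",p)
t=cv2.imread("pics/top0.png")
n="top";d=np.load(n+"0.npy");m=camera_model(n);R=cv2.Rodrigues(m["rvec"])[0];tt=np.ravel(m["tvec"])
v,u=np.mgrid[:420,:560];P=(np.c_[u.ravel(),v.ravel(),np.ones(u.size)]@np.linalg.inv(m["K"]).T*d.reshape(-1,1)-tt)@R
P[d.ravel()==0]=-1e4
q=t.copy();Z=P[:,2].reshape(420,560);q[Z>500]=(0,0,255);q[Z>600]=(255,0,255)
c=np.zeros((600,800,3),np.uint8)
c[:500,:400]=cv2.resize(q[170:420,:200],(400,500));c[:300,400:]=cv2.resize(p,(400,300))
c[300:600,400:]=cv2.resize(t[170:420,:200],(400,300))
cv2.imwrite("pics/c.png",c)
xs=range(140,740,25);ys=range(620,130,-25)
print("x\\y",*[f"{y:4d}" for y in ys])
for x in reversed(xs): print(x,*[(lambda z:f"{int(z.max()):4d}" if len(z) else "   .")(P[(abs(P[:,0]-x)<12.5)&(abs(P[:,1]-y)<12.5),2]) for y in ys])
E
```

```text
x\y  620  595  570  545  520  495  470  445  420  395  370  345  320  295  270  245  220  195  170  145
715    .    .  367  408  290  105  108  107  105  106   98  409  409  402    5    8    6   16  875   18
690    .  325  369  371  130  107  106  107  108  105   52   54   51   52  888  889  889  889  879   16
665  256  298  293  149  242  107  108  107  106   77   53    6    7   52  886  889  889  887    7    7
640  276  284   14   40  331  334  107  107   91    6   53   50   49   54    5  890  887   13   20   64
615   12  316  336    6    5  394  400   95    7    7   44   54   52   50  879  884    6   24   21   35
590   13    6  356  375    5  420  451    7    5    4    5    6    5    7    6    6    5   21   22   21
565    6    7    6  396  412  192  474  477    8    6    8    6    6   78    7    8    7   16   18    6
540    .    .    .  391  412  296  482  493   61    7    6    6   51   80   51    5    5    5    6    5
515    .    .    .  390  404  391  482  512  213   65    5    5    5    5    7    6    8    5    7    6
490    .    .    .    .  406  407  405  525  528  204    8  
[... 799 characters left out ...]
.    .  387  441  444    .  656  690  656  469  464  390  193    6    6    1
265    .    .    .  360  365    .    .    .    .    .  655  654  647  479  481  479  368    7    5 -733
240    .    .    .    .    .    .    .    .    .    .  465  470  475  484  487  487  480    3 -736 -738
215    .    .    .    .    .    .    .    .  389  390  460  470  476  479    5  479  478 -738 -735 -735
190    .    .    .    .    .    .    .    .    .  387    .    .    2    8  338  350  273 -738 -740 -737
165    .    .    .    .    .    .    .    .    .    .    .    .    4    5  280  278 -732 -737 -636 -637
140    .    .    .    .    .    .    .    .    .    .    .    .    . -732 -741 -738 -737 -735    4    6
```

View pics/c.png

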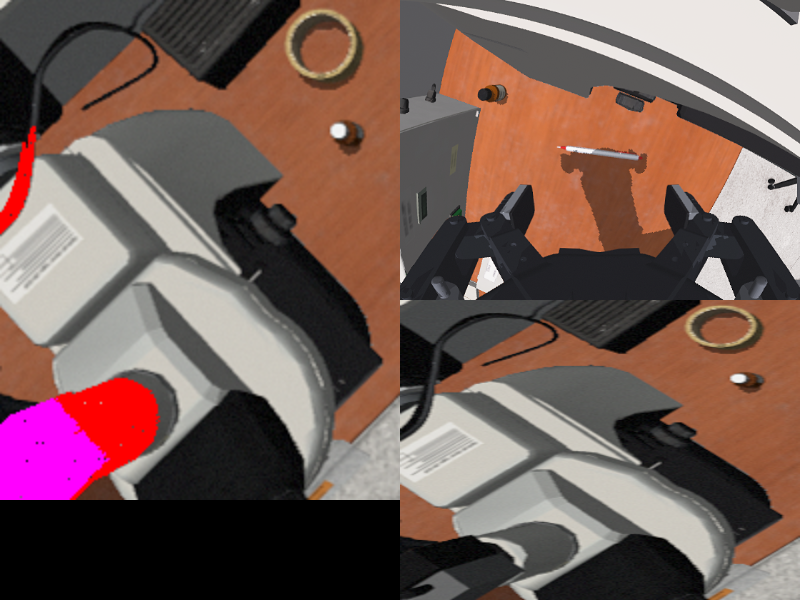

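The composite shows the hand standing in a pocket behind the microscope. The microscope's camera top, about 690 mm high at world (290,345), and a cable at 575 mm lie on the way, and a lamp hangs near (650,230) at about 880 mm. I'll rise straight up first, then cross over the microscope.

```bash
python3 -m handwheel '[[0,0,-0.05,0,0,0,0.07],[0,0,-0.1,0,0,0,0.07],[0,0,-0.15,0,0,0,0.07],[0,0,-0.2,0,0,0,0.07],[0,0,-0.25,0,0,0,0.07]]'; python3 -c "
from bench import *;print(read_state()['joints'])"
```

```text
clock: 0.78
position: [263.1, 566.4, 482.7]
ee_rot: [0.976, -0.216, -0.0, 0.0]
contact_force: [0.3, 0.9, 0.2]
gripper_width: 45.5
grasp_force: 0.0
[ 1.39462987e+00  3.45754169e-01  5.56932410e-01 -2.18190458e-04
 -1.78230421e+00 -2.58624719e-01]
```

```bash
python3 -m handwheel '[[0,0,-0.05,0,0,0,0.07],[0,0,-0.1,0,0,0,0.07],[0,0,-0.15,0,0,0,0.07],[0,0,-0.205,0,0,0,0.07],[0,0,-0.205,0,0,0,0.07]]'; python3 -c "
from bench import *;print(read_state()['joints'])
import numpy as np
th=2*np.arctan2(-.216,.976);print(np.degrees(th))
p=np.array([263,567])
for w in((400,430),(465,295),(510,130)):
  d=np.array(w)-p;print(w,d@[np.cos(th),np.sin(th)],d@[np.sin(th),-np.cos(th)])"
```

```text
clock: 1.4
position: [254.6, 549.1, 657.5]
ee_rot: [0.976, -0.216, 0.003, -0.006]
contact_force: [-0.1, 0.7, -0.5]
gripper_width: 45.5
grasp_force: 0.0
[ 1.40713788  0.56097829  1.40513046  0.00975553 -2.40266837 -0.26355514]
-24.958143603855266
(400, 430) 182.0144110677 66.39845000960737
(465, 295) 297.90853775699736 161.36450393902516
(510, 130) 408.32902068788826 291.9681675526804
```

```bash
python3 -m handwheel '[[0,0.05,-0.02,0,0,0,0.07],[0,0.1,-0.04,0,0,0,0.07],[0,0.15,-0.06,0,0,0,0.07],[0,0.2,-0.08,0,0,0,0.07],[0,0.2,-0.08,0,0,0,0.07]]'; python3 -c "
from bench import *;print(read_state()['joints'])"
```

```text
clock: 2.02
position: [169.5, 359.9, 740.8]
ee_rot: [0.976, -0.216, 0.002, -0.016]
contact_force: [-0.9, -0.4, 0.8]
gripper_width: 45.3
grasp_force: 0.0
[ 1.5521317   0.13706536  0.98612961  0.01444739 -2.39005695 -0.40546751]
```

```bash
python3 -m handwheel '[[0.03,0.014,-0.01,0,0,0.13,0.07],[0.06,0.028,-0.01,0,0,0.26,0.07],[0.09,0.042,-0.01,0,0,0.39,0.07],[0.12,0.056,-0.01,0,0,0.52,0.07],[0.15,0.07,-0.01,0,0,0.65,0.07],[0.18,0.084,-0.01,0,0,0.78,0.07],[0.21,0.098,-0.01,0,0,0.91,0.07],[0.24,0.112,-0.01,0,0,1.04,0.07],[0.27,0.126,-0.01,0,0,1.17,0.07],[0.3,0.14,-0.01,0,0,1.3,0.07]]'; python3 -c "
from bench import *;print(read_state()['joints'])"
```

```text
clock: 3.28
position: [384.1, 112.0, 743.4]
ee_rot: [-0.645, 0.764, 0.003, 0.008]
contact_force: [0.5, 0.8, 0.3]
gripper_width: 46.1
grasp_force: 0.0
[ 0.68973478  0.16201251  1.0373731  -0.00916286 -2.42922757 -0.86459693]
```

```bash
cat >> h.py <<'E'
from scipy.spatial.transform import Rotation as Ro
C=np.array([622.9,51.6]);YAW=np.radians(20.5)
def box(x,y,z=0):
    c,s=np.cos(YAW),np.sin(YAW);return np.array([C[0]+c*x-s*y,C[1]+s*x+c*y,z])
def tobox(P):
    c,s=np.cos(YAW),np.sin(YAW);d=np.array(P)[:2]-C;return np.array([c*d[0]+s*d[1],-s*d[0]+c*d[1],P[2]])
def goal(P):
    s=read_state();R=Ro.from_quat(s["ee_rot"]);t=YAW+np.pi
    T=Ro.from_matrix(np.array([[np.cos(t),np.sin(t),0],[np.sin(t),-np.cos(t),0],[0,0,-1]]))
    print("t",s["clock"],"box",tobox(s["position"]),"F",s["contact_force"]);print("shift",R.inv().apply(P-s["position"]).round(1),"rot",(R.inv()*T).as_rotvec().round(4))
E
python3 -c "
from h import *
goal(box(-90,0,150))"
```

```text
t 3.275 box [-202.56  140.2   743.36] F [0.54 0.79 0.3 ]
shift [  74.7 -163.8  593.3] rot [0.   0.02 1.05]
```

```bash
python3 -m handwheel '[[0.007,-0.016,0.06,0,0.002,0.105,0.07],[0.015,-0.033,0.12,0,0.004,0.21,0.07],[0.022,-0.049,0.18,0,0.006,0.315,0.07],[0.03,-0.065,0.24,0,0.008,0.42,0.07],[0.037,-0.082,0.3,0,0.01,0.525,0.07],[0.045,-0.098,0.36,0,0.012,0.63,0.07],[0.052,-0.115,0.42,0,0.014,0.735,0.07],[0.06,-0.131,0.475,0,0.016,0.84,0.07],[0.067,-0.147,0.535,0,0.018,0.945,0.07],[0.075,-0.164,0.593,0,0.02,1.05,0.07]]'; python3 -m handwheel '[[0,0,0,0,0,0,0.07]]'; python3 - <<'E'
from h import *
goal(box(-90,0,150));print(read_state()["joints"])
s=read_state()
p,d=get_image("wrist");cv2.imwrite("pics/w1.png",p);np.save("w1.npy",d)
print(s["position"],s["ee_rot"])
E
```

```text
clock: 4.53
position: [537.8, 20.2, 150.1]
ee_rot: [-0.176, 0.984, 0.001, -0.001]
contact_force: [1.3, 1.2, -0.1]
gripper_width: 45.8
grasp_force: 0.0
clock: 4.65
position: [534.7, 19.1, 146.7]
ee_rot: [-0.177, 0.984, -0.0, -0.008]
contact_force: [0.1, -0.6, 1.5]
gripper_width: 45.9
grasp_force: 0.0
t 4.65 box [-94.04   0.46 146.71] F [ 0.14 -0.59  1.49]
shift [-4.  -0.4 -3.3] rot [ 0.   -0.01 -0.  ]
[ 0.34  0.32 -0.32 -0.   -0.94 -1.55]
[534.66  19.1  146.71] [-0.18  0.98 -0.   -0.01]
```

View pics/w1.png

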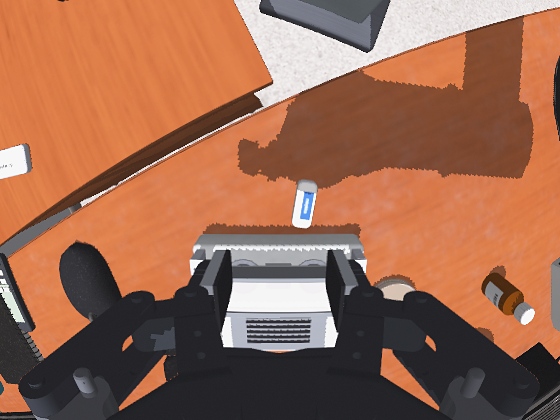

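```bash
python3 -m handwheel '[[-0.004,0,-0.003,0,-0.01,0,0.07],[-0.004,0,-0.003,0,-0.01,0,0.07]]'; python3 - <<'E'
from h import *
goal(box(-90,0,150))
s=read_state()
p,d=get_image("wrist");cv2.imwrite("pics/w2.png",p);np.save("w2.npy",d);np.savez("w2s",p=s["position"],q=s["ee_rot"])
cv2.imwrite("pics/w2c.png",cv2.resize(p[220:350,180:380],None,fx=4,fy=4,interpolation=cv2.INTER_CUBIC))
E
```

```text
clock: 4.95
position: [542.5, 22.7, 158.5]
ee_rot: [-0.178, 0.984, 0.001, 0.007]
contact_force: [-0.6, 0.5, 0.7]
gripper_width: 45.8
grasp_force: 0.0
t 4.95 box [-85.43   1.09 158.52] F [-0.56  0.53  0.71]
shift [ 4.7 -1.1  8.5] rot [0.   0.01 0.  ]
```

View pics/w2c.png

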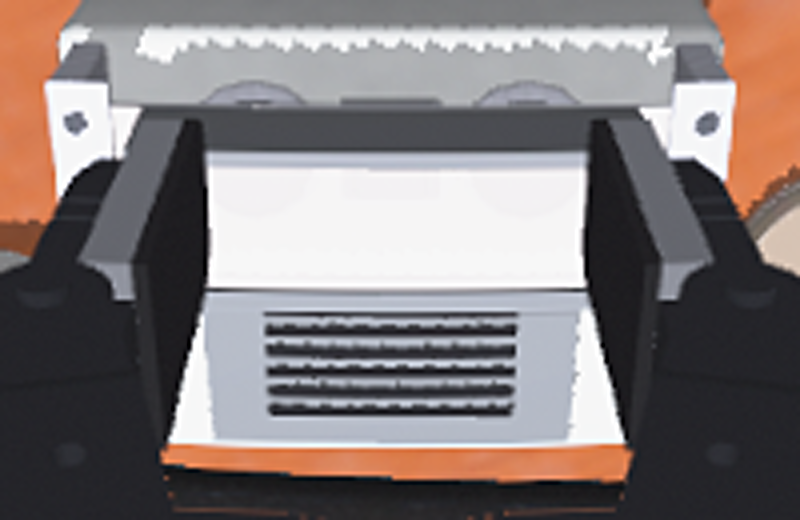

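The crop shows the rail screws at (76,122) and (708,122). The lip's dark front face spans rows 107–150 and the buttons sit at (253,95) and (527,95). Both fingertips are centred on the box.

```bash
cat >> h.py <<'E'
def wcast(uv,z,pos,q):
    m=camera_model("wrist");K=m["K"];H=m["hand_eye"];a=(np.atleast_2d(uv)-K[:2,2])/K[0,0]
    r=np.linalg.norm(a,axis=1,keepdims=True);ray=np.c_[a/r*np.sin(r),np.cos(r)]
    R=Ro.from_quat(q).as_matrix();c=pos+R@H[:3,3];w=ray@(R@H[:3,:3]).T
    return c+w*((z-c[2])/w[:,2])[:,None]
E
python3 - <<'E'
from h import *
f=lambda a:(np.array(a,float)+.5)/4-.5+(180,220)
s=read_state();n=np.load("w2s.npz");p,q=n["p"],n["q"]
sc=wcast(f([(76,122),(708,122)]),61,p,q);print("screws",[tobox(x) for x in sc],"expect -45.7,±65; yaw err",np.degrees(np.arctan2(*(sc[0]-sc[1])[:2][::-1]))-20.5+90)
print("lip top front",[tobox(x) for x in wcast(f([(250,150),(530,150)]),77.5,p,q)],"lip bottom",[tobox(x) for x in wcast(f([(250,107),(530,107)]),54.5,p,q)])
goal(box(-85,0,150))
E
```

```text
screws [array([-48.66, -63.36,  61.  ]), array([-48.83,  66.43,  61.  ])] expect -45.7,±65; yaw err 0.07756250428789713
lip top front [array([-51.  , -25.35,  77.5 ]), array([-51.08,  27.77,  77.5 ])] lip bottom [array([-49.76, -27.77,  54.5 ]), array([-49.85,  30.04,  54.5 ])]
t 5.0 box [-85.96   1.13 158.02] F [-0.16 -0.18 -0.47]
shift [-0.9 -1.1  8. ] rot [0.   0.01 0.  ]
```

```bash
python3 -m handwheel '[[0,0,0.03,0,0,0,0.07],[0,0,0.06,0,0,0,0.07],[0,0,0.08,0,0,0,0.07],[0,0,0.085,0,0,0,0.07],[0,0,0.085,0,0,0,0.07],[0,0,0.085,0,0,0,0.07],[0,0,0.085,0,0,0,0.07]]'; python3 - <<'E'
from h import *
for i in range(6): goal(box(-85,0,62)); s=read_state(); p,d=get_image("wrist")
cv2.imwrite("pics/w3.png",p);np.savez("w3s",p=s["position"],q=s["ee_rot"]);print(s["ee_rot"])
cv2.imwrite("pics/w3c.png",cv2.resize(p[170:320,180:380],None,fx=4,fy=4,interpolation=cv2.INTER_CUBIC))
E
```

```text
clock: 5.88
position: [542.0, 22.3, 71.3]
ee_rot: [-0.177, 0.984, 0.001, 0.004]
contact_force: [0.6, 0.8, 0.6]
gripper_width: 45.7
grasp_force: 0.0
t 5.875 box [-86.01   0.87  71.3 ] F [0.58 0.82 0.61]
shift [-0.9 -0.9  9.3] rot [ 0.    0.01 -0.  ]
t 5.925 box [-86.17   0.87  71.07] F [-0.52 -1.68 -0.02]
shift [-1.1 -0.9  9.1] rot [ 0.    0.01 -0.  ]
t 5.975 box [-86.3    0.89  70.89] F [ 0.56  1.05 -0.37]
shift [-1.2 -0.9  8.9] rot [ 0.    0.01 -0.  ]
t 6.025 box [-86.37   0.87  70.75] F [ 0.09  0.73 -0.54]
shift [-1.3 -0.9  8.8] rot [ 0.    0.01 -0.  ]
t 6.075 box [-86.45   0.89  70.61] F [ 0.84  0.98 -0.61]
shift [-1.4 -0.9  8.6] rot [ 0.    0.01 -0.  ]
t 6.125 box [-86.51   0.88  70.51] F [-0.36  0.82  0.41]
shift [-1.5 -0.9  8.5] rot [ 0.    0.01 -0.  ]
[-0.18  0.98  0.    0.  ]
```

View pics/w3c.png

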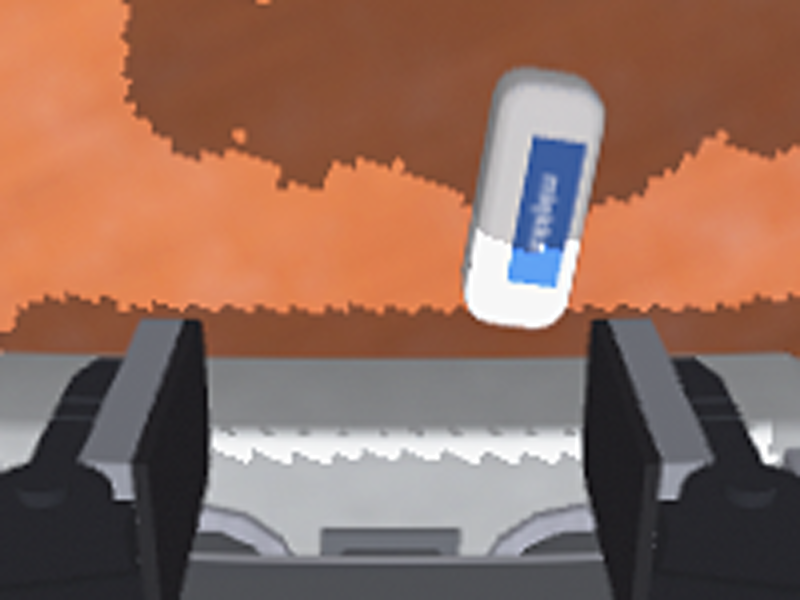

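```bash
python3 - <<'E'
from h import *
f=lambda a:(np.array(a,float)+.5)/4-.5+(180,170)
n=np.load("w3s.npz");p,q=n["p"],n["q"]
for nm,px,z in(("key front edge exp -39,±8",[(322,530),(460,530)],46),("box top front exp -58",[(250,427),(530,427)],38),("lip bottom",[(250,558),(530,558)],54.5),("btn inner",[(290,557),(492,557)],45)):
    print(nm,[tobox(x) for x in wcast(f(px),z,p,q)])
E
```

```text
key front edge exp -39,±8 [array([-49.31,  -9.1 ,  46.  ]), array([-49.31,  11.72,  46.  ])]
box top front exp -58 [array([-62.74, -20.16,  38.  ]), array([-62.74,  22.47,  38.  ])]
lip bottom [array([-49.75, -19.18,  54.5 ]), array([-49.76,  21.53,  54.5 ])]
btn inner [array([-43.52, -14.23,  45.  ]), array([-43.53,  16.83,  45.  ])]
```

```bash
python3 - <<'E'
from h import *
np.set_printoptions(precision=5,suppress=True)
n=np.load("w3s.npz");p,q=n["p"],n["q"];print(q);print(Ro.from_quat(q).as_matrix());goal(box(-85,0,62));print(read_state()["ee_rot"])
f=lambda a:(np.array(a,float)+.5)/4-.5+(180,170)
for px,z in(((391,530),46),((395,330),p[2]+2)):
    w=wcast(f([px]),z,p,q)[0];print(w,tobox(w),"tool",Ro.from_quat(q).inv().apply(w-p))
E
```

```text
[-0.17745  0.98412  0.00106  0.00349]
[[-0.937   -0.34927  0.0065 ]
 [-0.34925  0.93702  0.00333]
 [-0.00725  0.00085 -0.99997]]
t 6.175 box [-86.51701   0.89467  70.43931] F [-0.10951 -0.14568 -0.12657]
shift [-1.5 -0.9  8.4] rot [ 0.0009  0.0072 -0.0011]
[-0.17742  0.98413  0.00106  0.00345]
[576.19171  35.53724  46.     ] [-49.37566   1.31205  46.     ] tool [-36.95959   0.44353  24.78216]
[533.31444  20.13558  72.51313] [-94.93138   1.90168  72.51313] tool [ 8.40326  1.01001 -2.06012]
```

```bash
python3 -c "
from h import *
print(camera_model('wrist'))
f=lambda a:(np.array(a,float)+.5)/4-.5+(180,170)
print(f([(391,530)]))"
```

```text
{'K': array([[325.19,   0.  , 278.61],
       [  0.  , 325.19, 207.06],
       [  0.  ,   0.  ,   1.  ]]), 'hand_eye': array([[   0.  ,   -0.96,   -0.28,   71.06],
       [   1.  ,    0.  ,    0.  ,    0.97],
       [  -0.  ,   -0.28,    0.96, -142.15],
       [   0.  ,    0.  ,    0.  ,    1.  ]])}
[[277.38 302.12]]
```

```bash
python3 -c "
from h import *
T=np.array([camera_model('wrist')['hand_eye'][:3,3] for i in range(5)]);print(T)
T=np.array([np.ravel(camera_model('top')['tvec']) for i in range(3)]);print(T)
np.set_printoptions(precision=4);print(camera_model('wrist')['hand_eye'])"; ls .
```

```text
[[  71.06    0.97 -142.15]
 [  71.06    0.97 -142.15]
 [  71.06    0.97 -142.15]
 [  71.06    0.97 -142.15]
 [  71.06    0.97 -142.15]]
[[  26.79  619.59 1227.39]
 [  26.79  619.59 1227.39]
 [  26.79  619.59 1227.39]]
[[   0.0012   -0.9605   -0.2782   71.0553]
 [   1.        0.001     0.0008    0.9748]
 [  -0.0005   -0.2782    0.9605 -142.1527]
 [   0.        0.        0.        1.    ]]
h.py
pics
scene0.npy
top0.npy
w1.npy
w2.npy
w2s.npz
w3s.npz
```

```bash
python3 -m handwheel '[[-0.005,-0.0005,0.004,0,0.007,0,0.07],[-0.012,-0.0005,0.007,0,0.007,0,0.07],[-0.02,-0.0005,0.007,0,0.007,0,0.07],[-0.026,-0.0005,0.007,0,0.007,0,0.07],[-0.032,-0.0005,0.007,0,0.007,0,0.07],[-0.038,-0.0005,0.007,0,0.007,0,0.07],[-0.044,-0.0005,0.007,0,0.007,0,0.07],[-0.05,-0.0005,0.007,0,0.007,0,0.07],[-0.056,-0.0005,0.007,0,0.007,0,0.07],[-0.062,-0.0005,0.007,0,0.007,0,0.07]]'; python3 -m handwheel '[[-0.003,0,0,0,0,0,0.07],[-0.003,0,0,0,0,0,0.07],[-0.003,0,0,0,0,0,0.07]]'; cat >> h.py <<'E'
def feel(n=6):
    A=[];B=[]
    for i in range(n):
        p,d=get_image("wrist");s=read_state();A.append(s["contact_force"]);B.append(s["position"])
    A=np.mean(A,0);b=tobox(np.r_[A[:2]+C,A[2]]);print("t",s["clock"],"pos",tobox(np.mean(B,0)),"F box",b,"q",s["ee_rot"].round(4));return p,s
E
python3 - <<'E'
from h import *
p,s=feel(4);goal(box(-11,.4,62));cv2.imwrite("pics/w4.png",p)
a,_=get_image("scene");cv2.imwrite("pics/s4.png",a)
c=np.zeros((600,800,3),np.uint8);c[:300,:400]=cv2.resize(p,(400,300));c[300:,:400]=cv2.resize(p[200:350,180:380],(400,300),interpolation=2)
c[:400,400:]=cv2.resize(a[150:290,200:340],(400,400),interpolation=2);cv2.imwrite("pics/d.png",c)
E
```

```text
clock: 7.42
position: [600.1, 43.5, 63.7]
ee_rot: [-0.177, 0.984, 0.0, -0.0]
contact_force: [-1.5, -1.2, -0.5]
gripper_width: 45.4
grasp_force: 0.4
clock: 7.8
position: [602.9, 44.5, 64.0]
ee_rot: [-0.178, 0.984, 0.0, 0.0]
contact_force: [-0.3, -0.4, 1.1]
gripper_width: 45.5
grasp_force: 0.0
t 8.0 pos [-21.4    0.31  63.99] F box [-0.2  -0.08  0.02] q [-0.18  0.98  0.    0.  ]
t 8.0 box [-21.47   0.31  63.95] F [ 0.02 -0.22 -0.67]
shift [-10.5   0.1   2. ] rot [ 0.  0. -0.]
```

View pics/d.png

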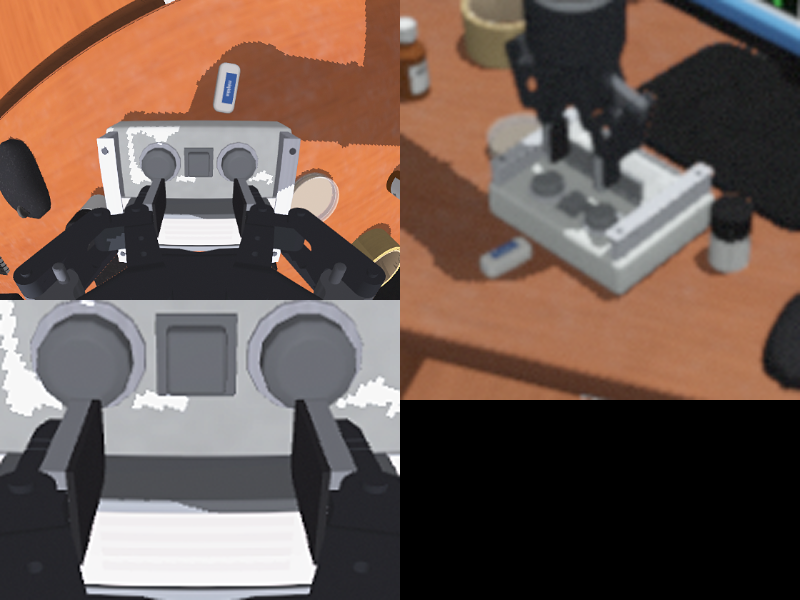

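The picture shows the guard moving back with the fingertips on the lip. The keys are exposed, with caps at crop pixels (86,358) and (309,358) and the square key at (197,358). Next come the last ~10 mm in small steps.

```bash
python3 - <<'E'
from h import *
s=read_state();p,q=s["position"],s["ee_rot"]
f=lambda a:(np.array(a,float)+.5)/2-.5+(180,200)
R=Ro.from_quat(q)
for nm,px,z in(("btnL,R,key",[(309,358),(86,358)],50),("key",[(197,360)],46),("screws",[(293*2.8/2-.0,0)],61)):
    for w in wcast(f(px),z,p,q): print(nm,tobox(w),"tool",R.inv().apply(w-p))
print("screws",[tobox(w) for w in wcast(np.array([(103,151),(293,151)])*1.4,61,p,q)])
print("tips",[R.inv().apply(w-p) for w in wcast(f([(85,402),(312,402)]),p[2]+3,p,q)])
E
python3 -m handwheel '[[-0.003,0,0,0,0,0,0.07],[-0.006,0,0,0,0,0,0.07],[-0.0075,0,0,0,0,0,0.07],[-0.0075,0,0,0,0,0,0.07]]'
python3 -c "
from h import *
feel(6)"
```

```text
btnL,R,key [73.11 38.98 50.  ] tool [-94.56  38.73  14.  ]
btnL,R,key [ 73.04 -36.11  50.  ] tool [-94.55 -36.36  13.94]
key [76.68  1.26 46.  ] tool [-98.16   1.01  17.97]
screws [-54.15  52.33  61.  ] tool [32.71 51.96  2.97]
screws [array([-48.28, -65.03,  61.  ]), array([-48.27,  66.46,  61.  ])]
tips [array([-98.4 , -34.84,  -3.  ]), array([-98.48,  37.87,  -2.94])]
clock: 8.55
position: [609.9, 47.1, 63.7]
ee_rot: [-0.177, 0.984, 0.0, 0.0]
contact_force: [-0.3, -0.1, -0.2]
gripper_width: 45.9
grasp_force: 0.0
t 8.85 pos [-13.88   0.35  63.77] F box [-0.08  0.36 -0.22] q [-0.18  0.98  0.    0.  ]
```

```bash
python3 - <<'E'
from h import *
s=read_state();q=s["ee_rot"];p=box(-21.45,.31,63.97)
f=lambda a:(np.array(a,float)+.5)/2-.5+(180,50)
R=Ro.from_quat(q)
for nm,px,z in(("btn",[(309,358),(86,358)],50),("key",[(197,360)],46),("tips",[(85,402),(312,402)],p[2]+3)):
    for w in wcast(f(px),z,p,q): print(nm,tobox(w),"tool",R.inv().apply(w-p))
E
python3 -m handwheel '[[-0.001,0,0,0,0,0,0.07],[-0.001,0,0,0,0,0,0.07]]'
python3 -c "
from h import *
feel(4)"
python3 -m handwheel '[[-0.001,0,0,0,0,0,0.07],[-0.001,0,0,0,0,0,0.07]]'
python3 -c "
from h import *
feel(4)"
```

```text
btn [-35.62  30.15  50.  ] tool [14.2  29.82 13.99]
btn [-35.64 -27.34  50.  ] tool [ 14.16 -27.68  13.94]
key [-33.74   1.27  46.  ] tool [12.29  0.94 17.97]
tips [-30.76 -25.13  66.97] tool [  9.29 -25.44  -3.02]
tips [-30.73  28.39  66.97] tool [ 9.31 28.07 -2.98]
clock: 9.1
position: [610.5, 47.3, 63.8]
ee_rot: [-0.177, 0.984, 0.0, -0.0]
contact_force: [0.4, -0.1, 0.5]
gripper_width: 45.6
grasp_force: 0.3
t 9.3 pos [-13.13   0.34  63.76] F box [-0.42 -0.1   0.35] q [-0.18  0.98  0.   -0.  ]
clock: 9.55
position: [610.8, 47.4, 63.7]
ee_rot: [-0.177, 0.984, 0.0, -0.001]
contact_force: [-3.0, -0.8, 1.2]
gripper_width: 45.5
grasp_force: 1.5
t 9.75 pos [-12.75   0.31  63.7 ] F box [-3.3   0.68  2.19] q [-0.18  0.98  0.   -0.  ]
```

The force rose to 3.3 N against the stop, so the guard is at its end. Next I'll back off over the button row and check.

```bash
python3 -m handwheel '[[0.005,0,0,0,0,0,0.07],[0.012,0,-0.002,0,0,0,0.07],[0.02,0,-0.004,0,0,0,0.07],[0.02,0,-0.004,0,0,0,0.07],[0.02,0,-0.004,0,0,0,0.07]]'
python3 - <<'E'
from h import *
p,s=feel(4);cv2.imwrite("pics/w5.png",p);np.savez("w5s",p=s["position"],q=s["ee_rot"])
a,_=get_image("scene")
c=np.zeros((600,800,3),np.uint8);c[:450,:600]=cv2.resize(p[180:330,180:380],(600,450),interpolation=2)
c[450:,600:]=cv2.resize(a[170:270,210:345],(200,150),interpolation=2);c[450:,:600]=cv2.resize(a[185:255,225:305],(600,525),interpolation=2)[200:350];cv2.imwrite("pics/e.png",c)
E
```

```text
clock: 10.38
position: [593.0, 40.8, 68.0]
ee_rot: [-0.177, 0.984, 0.0, 0.0]
contact_force: [-1.1, 0.2, -0.1]
gripper_width: 45.5
grasp_force: 0.0
t 10.575 pos [-31.78   0.35  67.8 ] F box [-0.05  0.57  0.33] q [-0.18  0.98  0.   -0.  ]
```

View pics/e.png

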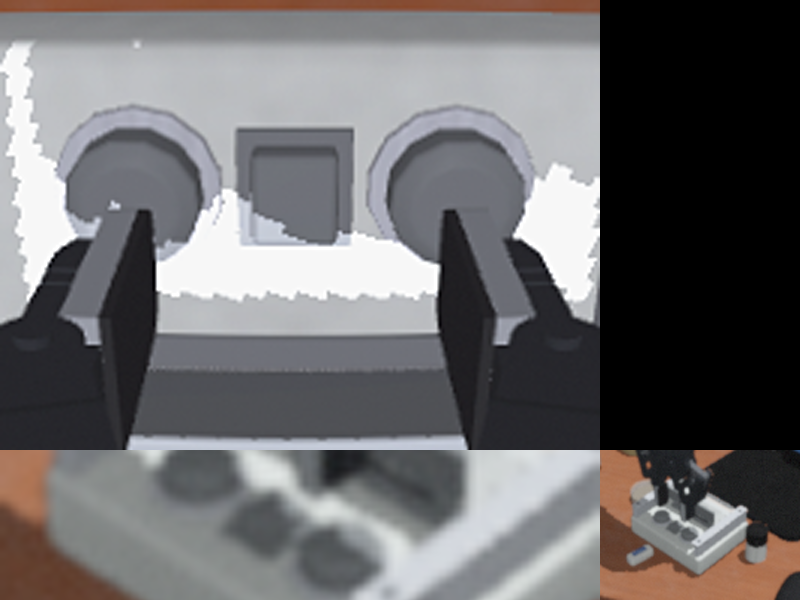

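```bash
python3 - <<'E'
from h import *
n=np.load("w5s.npz");p,q=n["p"],n["q"];R=Ro.from_quat(q)
f=lambda a:(np.array(a,float)+.5)/3-.5+(180,180)
for nm,px,z in(("capL",[(456,195)],50),("capR",[(134,195)],50),("cap row range",[(295,128),(295,262)],50),("key",[(295,195)],46),("tips",[(130,210),(467,210)],p[2]+3),("tips6",[(130,210),(467,210)],p[2]+6),("lip bot/top",[(295,370),(295,437)],54.5),("lip top",[(295,437)],77.5)):
    print(nm,*[R.inv().apply(w-p)[:2] for w in wcast(f(px),z,p,q)])
E
```

```text
capL [ 3.75 29.63]
capR [  3.7  -28.01]
cap row range [16.5  0.8] [-9.39  0.82]
key [2.25 0.81]
tips [  9.85 -25.05] [ 9.87 27.83]
tips6 [ 11.17 -24.49] [11.19 27.25]
lip bot/top [-30.05   0.83] [-45.98   0.83]
lip top [-28.65   0.86]
```

```bash
python3 -m handwheel '[[0.0015,-0.0005,0,0,0,0,0.21],[0.0015,-0.0005,0.003,0,0,0,0.21],[0.0015,-0.0005,0.007,0,0,0,0.21],[0.0015,-0.0005,0.01,0,0,0,0.21],[0.0015,-0.0005,0.013,0,0,0,0.21],[0.0015,-0.0005,0.013,0,0,0,0.21]]'; python3 -c "
from h import *
feel(3)"
python3 -m handwheel '[[0,0,0.002,0,0,0,0.21],[0,0,0.004,0,0,0,0.21],[0,0,0.006,0,0,0,0.21],[0,0,0.006,0,0,0,0.21]]'; python3 -c "
from h import *
feel(3)"
```

```text
clock: 11.38
position: [591.4, 39.7, 54.4]
ee_rot: [-0.177, 0.984, 0.0, -0.0]
contact_force: [-0.3, 1.4, 0.8]
gripper_width: 51.8
grasp_force: 0.0
t 11.525 pos [-33.48  -0.15  54.75] F box [-0.17 -0.26 -0.24] q [-0.18  0.98  0.    0.  ]
clock: 12.02
position: [591.4, 39.7, 48.5]
ee_rot: [-0.177, 0.984, 0.0, -0.0]
contact_force: [-1.3, 0.6, -0.4]
gripper_width: 51.8
grasp_force: 0.0
t 12.175 pos [-33.53  -0.14  48.73] F box [0.3  0.69 0.14] q [-0.18  0.98  0.   -0.  ]
```

```bash
python3 -m handwheel '[[0,0,0.002,0,0,0,0.21],[0,0,0.004,0,0,0,0.21],[0,0,0.004,0,0,0,0.21]]'; python3 -c "
from h import *
feel(3)"
python3 -m handwheel '[[0,0,0.0015,0,0,0,0.21],[0,0,0.003,0,0,0,0.21],[0,0,0.003,0,0,0,0.21]]'; python3 -c "
from h import *
feel(3)"
```

```text
clock: 12.55
position: [591.7, 39.8, 45.0]
ee_rot: [-0.178, 0.984, 0.0, 0.0]
contact_force: [-0.4, -0.5, 1.8]
gripper_width: 51.7
grasp_force: 1.3
t 12.7 pos [-33.34  -0.15  45.06] F box [-0.13  0.66  2.92] q [-0.18  0.98  0.    0.  ]
clock: 13.08
position: [591.7, 39.8, 42.1]
ee_rot: [-0.178, 0.984, 0.0, 0.0]
contact_force: [-1.4, 0.3, 5.4]
gripper_width: 52.0
grasp_force: 2.7
t 13.225 pos [-33.33  -0.16  42.13] F box [-1.11 -0.09  5.61] q [-0.18  0.98  0.    0.  ]
```

```bash
python3 -m handwheel '[[0,0,0.0015,0,0,0,0.21],[0,0,0.003,0,0,0,0.21],[0,0,0.003,0,0,0,0.21]]'; python3 -c "
from h import *
feel(3);print(read_state()['wrist_torque'])"
```

```text
clock: 13.6
position: [591.8, 39.8, 39.7]
ee_rot: [-0.178, 0.984, 0.0, 0.0]
contact_force: [-2.3, 0.0, 8.1]
gripper_width: 51.6
grasp_force: 4.2
t 13.75 pos [-33.32  -0.15  39.73] F box [-1.62  1.66  8.34] q [-0.18  0.98  0.    0.  ]
[0.05 0.66 0.01]
```

```bash
python3 -m handwheel '[[0,0,0.001,0,0,0,0.21],[0,0,0.0015,0,0,0,0.21],[0,0,0.0015,0,0,0,0.21]]'; python3 -c "
from h import *
feel(3);print(read_state()['wrist_torque'])"
```

```text
clock: 14.12
position: [591.8, 39.8, 39.6]
ee_rot: [-0.178, 0.984, 0.0, 0.0]
contact_force: [-5.2, 1.1, 15.1]
gripper_width: 51.5
grasp_force: 7.6
t 14.275 pos [-33.28  -0.17  39.58] F box [-4.61  1.9  15.15] q [-0.18  0.98  0.    0.  ]
[ 0.2   1.5  -0.01]
```

```bash
H='python3 -m handwheel'; python3 -m handwheel '[[0,0,0,0,0,0,0.21],[0,0,0,0,0,0,0.21],[0,0,0,0,0,0,0.21],[0,0,0,0,0,0,0.21],[0,0,0,0,0,0,0.21],[0,0,0,0,0,0,0.21],[0,0,0,0,0,0,0.21],[0,0,0,0,0,0,0.21],[0,0,0,0,0,0,0.21],[0,0,0,0,0,0,0.21]]'
python3 -c "
from h import *
p,s=feel(1);cv2.imwrite('pics/w6.png',p);cv2.imwrite('pics/w6c.png',cv2.resize(p[180:330,180:380],(800,600),interpolation=2))"
python3 -m handwheel '[[0,0,0,0,0,0,0.21],[0,0,0,0,0,0,0.21],[0,0,0,0,0,0,0.21],[0,0,0,0,0,0,0.21],[0,0,0,0,0,0,0.21],[0,0,0,0,0,0,0.21],[0,0,0,0,0,0,0.21],[0,0,0,0,0,0,0.21],[0,0,0,0,0,0,0.21],[0,0,0,0,0,0,0.21]]'
python3 -m handwheel '[[0,0,0,0,0,0,0.21],[0,0,0,0,0,0,0.21],[0,0,0,0,0,0,0.21],[0,0,0,0,0,0,0.21],[0,0,0,0,0,0,0.21],[0,0,0,0,0,0,0.21],[0,0,0,0,0,0,0.21],[0,0,0,0,0,0,0.21]]'
```

```text
clock: 15.52
position: [591.8, 39.8, 39.6]
ee_rot: [-0.178, 0.984, 0.0, 0.0]
contact_force: [-5.1, 1.0, 15.7]
gripper_width: 51.7
grasp_force: 7.6
t 15.575 pos [-33.28  -0.18  39.57] F box [-4.68  3.26 15.63] q [-0.18  0.98  0.    0.  ]
clock: 16.82
position: [591.8, 39.8, 39.6]
ee_rot: [-0.178, 0.984, 0.0, 0.0]
contact_force: [-5.2, 0.0, 15.5]
gripper_width: 51.9
grasp_force: 7.6
clock: 17.82
position: [591.8, 39.8, 39.6]
ee_rot: [-0.178, 0.984, 0.0, 0.0]
contact_force: [-4.7, 0.7, 14.1]
gripper_width: 51.7
grasp_force: 7.6
```

View pics/w6c.png

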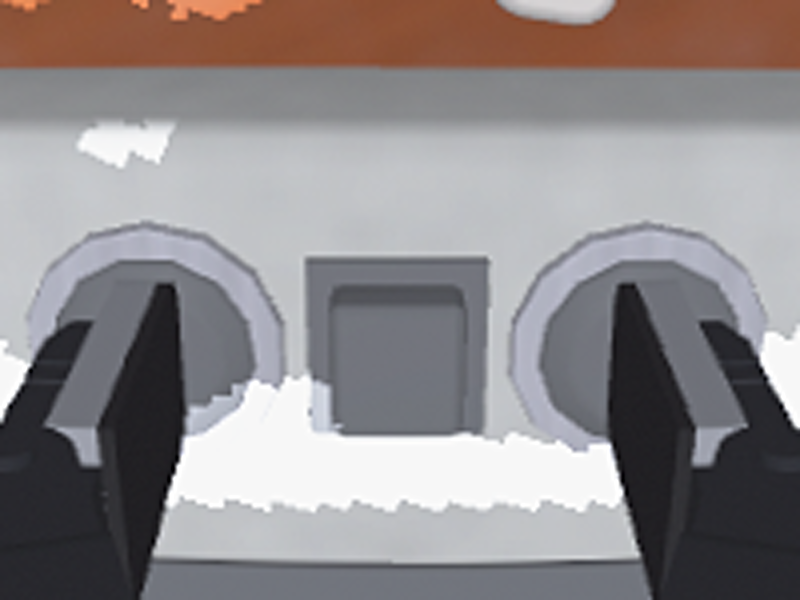

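The picture shows both caps pressed, one fingertip on each at (145,290) and (650,290), and the square key up and untouched. I'll hold a little longer, then release straight up.

```bash
python3 -m handwheel '[[0,0,0,0,0,0,0.21],[0,0,0,0,0,0,0.21],[0,0,0,0,0,0,0.21],[0,0,-0.002,0,0,0,0.21],[0,0,-0.006,0,0,0,0.21],[0,0,-0.012,0,0,0,0.21],[0,0,-0.025,0,0,0,0.21],[0,0,-0.05,0,0,0,0.21],[0,0,-0.08,0,0,0,0.21],[0,0,-0.11,0,0,0,0.21]]'
python3 -m handwheel '[[0,0,0,0,0,0,0.21],[0.01,0,-0.03,0,0,0,0.21],[0.02,0,-0.06,0,0,0,0.21],[0.02,0,-0.06,0,0,0,0.21],[0.02,0,-0.06,0,0,0,0.21],[0.02,0,-0.06,0,0,0,0.21]]'
python3 - <<'E'
from h import *
p,s=feel(2);print(s["joint_vel"])
a,_=get_image("top");b,_=get_image("scene");cv2.imwrite("pics/s7.png",b);cv2.imwrite("pics/t7.png",a)
t0=cv2.imread("pics/top0.png");s0=cv2.imread("pics/scene0.png")
c=np.zeros((600,800,3),np.uint8);c[:300,:400]=cv2.resize(p,(400,300));c[:300,400:]=cv2.resize(b[170:260,215:335],(400,300),interpolation=2)
c[300:,:400]=cv2.resize(p[150:270,190:350],(400,300),interpolation=2);c[300:,400:]=cv2.resize(s0[170:260,215:335],(400,300),interpolation=2)
cv2.imwrite("pics/f.png",c)
E
```

```text
clock: 19.08
position: [591.3, 39.6, 148.3]
ee_rot: [-0.177, 0.984, 0.0, -0.0]
contact_force: [1.0, -0.7, -0.9]
gripper_width: 51.6
grasp_force: 0.0
clock: 19.82
position: [572.3, 32.6, 205.7]
ee_rot: [-0.177, 0.984, 0.0, -0.002]
contact_force: [-0.3, -0.4, 0.1]
gripper_width: 51.6
grasp_force: 0.0
t 19.925 pos [-53.9   -0.17 205.92] F box [ 0.46  0.35 -0.32] q [-0.18  0.98  0.   -0.  ]
[ 0.   -0.    0.01  0.    0.    0.  ]
```

View pics/f.png

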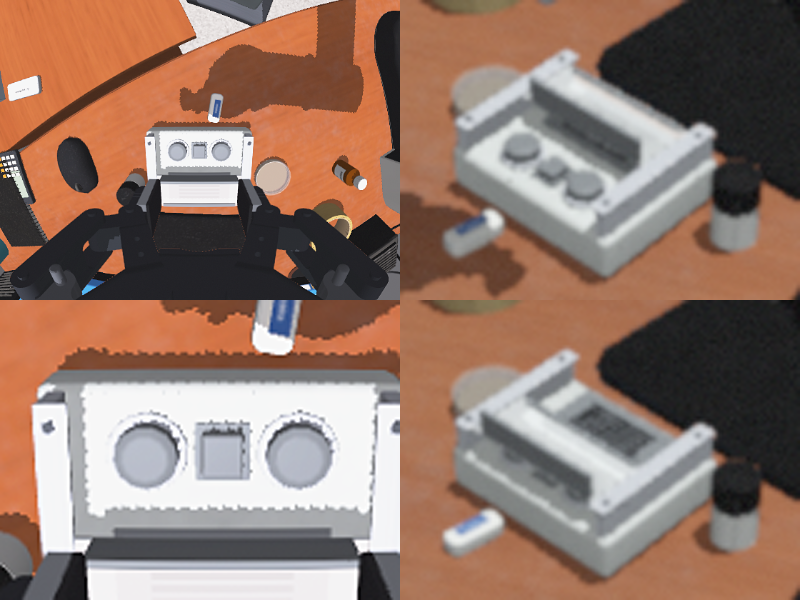

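```bash
python3 - <<'E'
from h import *
f=lambda a:(np.array(a,float)-(400,0)+.5)*.3-.5+(215,170)
print([tobox(w) for w in cast("scene",f([(533,78),(640,140)]),77.5)],[tobox(w) for w in cast("scene",f([(533,108),(638,168)]),54.5)])
print("screws",[tobox(w) for w in cast("scene",f([(468,117),(567,58),(605,201),(699,133)]),61)])
g=lambda a:(np.array(a,float)-(400,300)+.5)*.3-.5+(215,170)
print("before",[tobox(w) for w in cast("scene",g([(468,418),(566,357),(605,501),(699,433)]),61)],[tobox(w) for w in cast("scene",g([(485,413),(592,482)]),77.5)])
E
```

```text
[array([ 1.62, 49.25, 77.5 ]), array([  1.32, -51.38,  77.5 ])] [array([-2.59, 46.51, 54.5 ]), array([ -1.1 , -51.75,  54.5 ])]
screws [array([-45.35,  67.47,  61.  ]), array([49.56, 62.9 , 61.  ]), array([-45.33, -62.42,  61.  ]), array([ 48.36, -63.59,  61.  ])]
before [array([-46.11,  66.67,  61.  ]), array([49.94, 64.28, 61.  ]), array([-45.33, -62.42,  61.  ]), array([ 48.36, -63.59,  61.  ])] [array([-47.75,  46.38,  77.5 ]), array([-50.68, -56.24,  77.5 ])]
```

The lip is at about x = +1.5 mm, which is fully back within measuring error. The box and its neighbours haven't moved, the buttons are up and the arm is clear.

```bash
python3 -c "
from bench import *;print(job_done())"
```

```text
the job is handed in; nothing more can be done
None
```

I pushed the guard fully back, pressed both round buttons to the bottom together for about four seconds and let them come up; the square key, the box and the things around it stayed put, and I handed the job in at about 20 s (no verdict was returned).

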